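# Set the can rack's lane guide and load a can

### The arm

A 6-joint arm with a two-finger parallel gripper is mounted at the origin on the work surface. World frame = base frame: x ahead of the robot, y to its left, z up, the work surface at z = 0. Lengths are in mm, angles in rad, forces in N, time in s.
With the tool pointing down it reaches from about 400 to 925 mm from the base axis. Payload 12.5 kg.
Tool frame: the origin (TCP) lies midway between the tips of the shut fingers; the grasp point (between the pads) lies 19 mm behind it (env.grip_depth is the distance from the TCP to the grasp point, in mm); z points along the fingers, y is the line along which they close (so a half turn about z gives the same grasp; the last joint's range is limited). The gripper opens to 95 mm and grips with 3 to 60 N. Pads are 20 mm wide; open, the fingers measure 119 mm over their backs; the gripper's body (75 mm by 180 mm) begins 59 mm behind the grasp point.
Start: joints at [1.148, 0.491, 1.559, -0, 1.092, -0.106], TCP at [194.688, 593.922, 214.661] pointing down, gripper open.
Joint ranges: [-3.1, 3.1], [-0.84, 2.19], [0.05, 2.79], [-1.13, 4.28], [0.06, 2.93], [-2.69, 2.69]. Speed limits (rad/s): [2.22, 2.22, 2.79, 3.14, 3.14, 3.14].

### API

Orientations are given as [roll, pitch, yaw] about the fixed x, y, z axes, in that order (R = Rz(yaw) Ry(pitch) Rx(roll)).
In Python, from cell import monitor, viewer, order, env gives the robot as it stands.
- The arm moves only by the tool move_arm, never from a script. Its argument "moves" is one flat list of numbers, 4 for each row, row after row: the shift along the tool's x, y, z normalised to -1 to 1, where 1 is 0.15 m, then the turn about the tool's z normalised to -1 to 1, where 1 is pi/2 rad. A call has 1 to 10 rows; each row shifts and turns the commanded pose from where the row before left it, along the tool's axes as they then stand; what a row does not reach is not made up. A row lasts 1/8 s, in which the tool goes at most 62.5 mm and 10.7 degrees, less where a joint would pass 70% of its speed; a pose out of reach is approached as far as the arm can. A call with a number of a shift or a turn outside -1 to 1 is refused whole. A call with a gripper value outside its range is refused whole. "claw" is the finger opening in mm, from 0 to 95.1, set as the call begins (left out, the last holds). The fingers move at their own pace and stop on an object; the grip force is fixed at half the most. Time passes only in rows, so rows that do not move let the fingers close. It gives the time, the measured TCP pose, the force, the opening and the grip force at its end, in the units of the state.
- monitor.state(): the state, without advancing time (a new reading comes with each control period).
- viewer.read_camera(name): name is "scene" or "side" or "wrist"; returns the picture (384x512x3 uint8, red, green, blue); there is no depth.
- viewer.camera_info(name): a dict with "K" (3x3 intrinsics, pixels), "dist_coeffs" ([k1, k2, p1, p2, k3] as OpenCV has them; the pictures are not rectified), "camera_from_world" (4x4, takes a point from world to camera coordinates). Camera axes: x right, y down, z forward; pixel columns grow to the right and rows downward; lengths in mm; the calibration is good to about 2 mm. A picture is of the moment at which its call begins: read the wrist's pose just before it. camera_info takes no time and is no camera call; for the wrist camera it gives the pose at the moment of the call.
- order.job_done(): hands the job in; it is judged then, once.
The state is a dict: "t": time; "joints": joint angles; "qvel": joint speeds; "tau": joint torques, N m; "eef_pos": TCP position; "tcp_rot": TCP orientation; "ft_force": force on the tool from outside, world axes, zero at the start; "moment": the same for the moment, N m; "opening": opening from 0.0 (shut) to 1.0 (fully open); "grip_force": force on a finger pad.
Only numpy, scipy, OpenCV 4.12 (cv2) and the standard library are available. Lean on these libraries where they do the work, as an engineer would, in place of code of your own. Each camera call takes 0.05 s, during which the arm holds its last target. There are 200 camera calls.

### The job

Set the can rack's lane guide for the drinks can that lies on the tray: lift the guide's knob out of its notch, slide it across and let it drop into the notch that gives the narrowest lane in which the can still lies crosswise. Then lay the can crosswise in the lane, without dropping it from a height, so that it rolls down to rest against the front lip. Leave the cup, the incense burner, the jar and the scoop where they are.

Things in the scene. Friction and masses are not known exactly. Their poses are not given: they have to be found in the camera images.
- rack: Gravity-feed can rack of sheet steel, 290 mm long, 200 wide, fixed to the bench. Origin on the bench under its middle; x down the lane to the front lip, y across the lane, z up. One lane: a floor sloping down 0.16 rad to +x (surface 45 mm above the bench at x = 0), a fixed side wall at -y, the sliding guide plate at +y. Wall and guide are 55 mm high over the floor, their top 10 mm flared outward as a lead-in
- wall_foot (a point): Fixed to the rack: where the inner face of the fixed side wall (the wall nearest notch 1) meets the lane floor, at rack x = -25 mm, y = -94.5 mm, 49 mm above the bench. Lane widths count from this face towards the rack's +y. A can laid in crosswise at this x has room for fingers before and behind it, 100 mm clear of the knob end
- lip_foot (a point): Fixed to the rack: where the inner face of the front lip meets the lane floor, at rack x = 134 mm, y = 0. The lip is 28 mm high. The can at rest crosswise against the lip has its axis at rack x = 112 mm, 54 mm above the bench
- notch4 (a point): Fixed to the rack: bottom of the fourth notch. At the high end (rack x = -145 mm) an upright steel bar across the rack has five notches facing up, 24 mm apart along rack y, 18 mm deep between pointed teeth; notch 1 is nearest the fixed wall, 5 the farthest (+y). Notch bottoms are 100 mm above the bench. With the knob's pin in notch 1, 2, 3, 4, 5 the lane is 73, 97, 121, 145, 169 mm wide
- guide (a joint): Slide of the lane guide, with its knob, across the rack, in m along the rack's +y: 0 in notch 1; 0.024, 0.048, 0.072, 0.096 in notches 2 to 5 (1 mm play either way). Runs easily (under 1 N) once the pin is lifted; locked while the pin is in a notch. Starts in notch 2. The guide plate, 4 mm thick, runs the length of the lane under the knob
- plunger (a joint): Lift of the knob and its pin, in m: 0 with the pin fully down in a notch, at most 0.026; it cannot come out. Its weight and a weak spring (about 3 N) press it down. The round-ended pin, 9 mm thick, must be raised 18 mm or more to pass the teeth; let go within about 8 mm of a notch's middle it slips down into it
- knob_grip (a point): Point to grip on the guide's knob, an upright black cylinder 28 mm in diameter, 40 mm tall, on the carriage that straddles the notched bar. On its axis, 18 mm under its flat top, 22 mm above its lower end. With the pin down it is 158 mm above the bench, straight over the notch, and the carriage's flat top is 26 mm below it. It moves with the knob
- can: Full slim drinks can, 53 mm in diameter, 134 mm long, about 0.27 kg, aluminium with a plain pale band, lying on its side on the tray. Origin at its centre, x along its axis (either end may point either way in the rack). It slides and rolls easily in the smooth lane. At the start its axis is 29.5 mm above the bench
- tray: Flat aluminium serving tray, 240 by 160 mm, floor 3 mm thick, rim 10 mm high, fixed to the bench; origin under its middle; the can lies roughly along its long x axis
- cup: Red enamel mug, 84 mm across, 85 mm high, loose; origin under its middle; leave it alone
- burner: Clay incense burner, 110 mm across, 66 mm high with a thin stick rising to 105 mm, loose; origin under its middle; leave it alone
- jar: Steel jar with a hinged lid, 98 mm across, 134 mm high, loose; origin under its middle; leave it alone
- scoop: White plastic scoop, 170 mm long, 32 mm high, loose, lying to the right of the work; origin near its middle; leave it alone
Mind the look-alikes: they are no part of the job. Several things have the shape of the can; the one meant has the colours described above.

How it is judged:
By the outcome, as a careful person would: the job done as asked, in the order asked, and still so for the second after the job is handed in, with the robot touching nothing.
It also fails if it takes over 61 s, if anything falls off the work surface, if the arm or the gripper's body presses on something with over 40 N, if the wrist force passes 120 N, or if a joint passes its speed limit or range.

## Working session

There is one attempt and no reset: what is moved stays moved. The work goes in short steps, Python scripts to look and compute and a tool call to move; the robot and the scene stay as the last step left them, time stands still between calls to the robot, and variables do not carry over. Pictures are saved under pics/ and viewed, at most 10 in all, crops included, and the job is handed in when it is done.

Besides the shell and the picture viewer there is one more tool, called after "Emit:" as name(argument=value, ...) on one line, values as JSON. move_arm: Moves the arm, as the interface text tells. Scaled input: -1 to 1 covers 0.15 m each way for a shift and pi/2 rad each way for a turn. Its arguments: {"type":"object","properties":{"moves":{"type":"array"},"claw":{"type":"number"}},"required":["moves"]}

```bash
mkdir -p pics; ls; cat > h.py <<'E'
import numpy as np, cv2
from cell import monitor, viewer, order, env
def snap(n,f):
    s=monitor.state(); i=viewer.camera_info(n); im=viewer.read_camera(n)
    cv2.imwrite('pics/'+f+'.png',im[:,:,::-1]); np.savez('pics/'+f,K=i['K'],d=i['dist_coeffs'],T=i['camera_from_world']); return im
def ray(f,uv):
    z=np.load('pics/'+f+'.npz'); p=cv2.undistortPoints(np.array([[uv]],float),z['K'],z['d'])[0,0]
    T=z['T'];R=T[:3,:3];o=-R.T@T[:3,3];return o,R.T@np.array([p[0],p[1],1])
def atz(f,uv,h):
    o,d=ray(f,uv);return o+d*(h-o[2])/d[2]
def proj(f,P):
    z=np.load('pics/'+f+'.npz');T=z['T'];return cv2.projectPoints(np.array(P,float).reshape(-1,3),cv2.Rodrigues(T[:3,:3])[0],T[:3,3],z['K'],z['d'])[0][:,0]
E
python3 - <<'E'
from h import *
a=[snap(n,n+'0') for n in('scene','side','wrist')]
cv2.imwrite('pics/both.png',cv2.resize(np.vstack(a[:2]),None,fx=.78,fy=.78)[:,:,::-1])
print(monitor.state())
for n in('scene','side','wrist'):
    z=np.load(f'pics/{n}0.npz');T=z['T'];print(n,-T[:3,:3].T@T[:3,3],T[2,:3])
E
```

```text
pics
{'t': 0.15, 'joints': array([ 1.14837687e+00,  4.91415649e-01,  1.55928796e+00, -6.76031101e-06,
        1.09170561e+00, -1.05615587e-01]), 'qvel': array([ 1.48509616e-03, -2.69222853e-03, -1.47688475e-03,  2.33065695e-05,
       -2.98205958e-03,  4.28876189e-04]), 'tau': array([ 2.34307263e-03, -6.12899709e+01, -2.58277309e+01,  6.92576542e-02,
        4.73298761e-02, -1.71007468e-05]), 'eef_pos': array([194.62691108, 593.74696604, 214.20677678]), 'tcp_rot': array([-3.14078001e+00, -8.01182191e-05,  2.82479187e+00]), 'ft_force': array([0.0775753 , 0.3093435 , 0.50502205]), 'moment': array([-0.00808822, -0.00237788,  0.00734614]), 'grip_force': 0.0, 'opening': 1.0005512659854603}
scene [1116.75140302  207.17879692  938.8488183 ] [-0.5239227  -0.20611305 -0.8264517 ]
side [ 129.56803218 -761.98158548  886.5360044 ] [ 0.39630022  0.65390169 -0.64448329]
wrist [118.72939147 619.55019422 384.21201041] [ 0.26767805 -0.08935888 -0.95935575]
```

View pics/scene0.png

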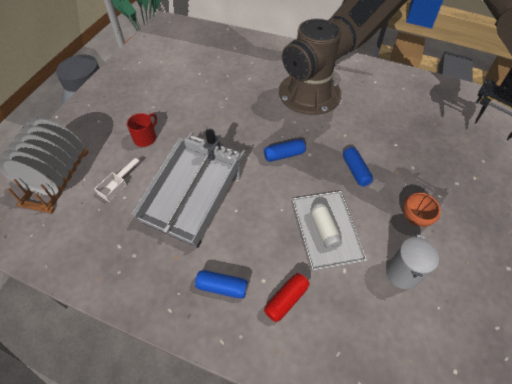

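View pics/side0.png

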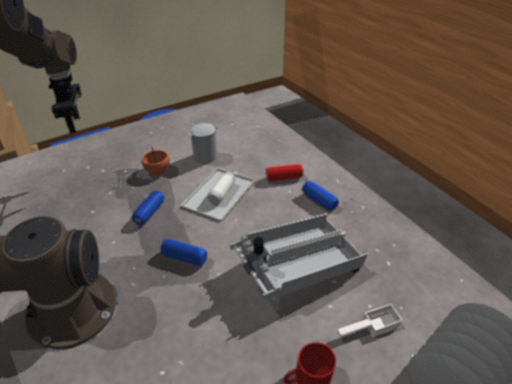

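The candidates in the scene view are blue cans at (285,150), (357,166) and (222,284), a red can at (287,298), and a pale can on the tray at (326,226). The pale one is the target. The rack's knob is at (210,135), with the lip at the lower left. The can is 134 mm long, so it needs the 145 mm lane, which is notch 4.

```bash
python3 - <<'E'
import cv2,numpy as np
s=cv2.imread('pics/scene0.png')
a=cv2.resize(s[120:255,125:255],None,fx=4,fy=4,interpolation=cv2.INTER_CUBIC)
b=cv2.resize(s[185:275,285:370],None,fx=3,fy=3,interpolation=cv2.INTER_CUBIC)
c=np.zeros((540,780,3),np.uint8);c[:a.shape[0],:a.shape[1]]=a;c[:270,520:775]=b
cv2.imwrite('pics/crop1.png',c)
from h import *
print('knobtop',atz('scene0',(210,132),176)); print('can',atz('scene0',(325,224),40))
print('knob side',atz('side0',(258,241),176),'can side',atz('side0',(222,186),40))
E
```

```text
knobtop [ 484.11984825 -183.24768488  176.        ]
can [578.0597964  212.97499603  40.        ]
knob side [ 478.88384023 -189.87649401  176.        ] can side [575.41183857 206.98695185  40.        ]
```

View pics/crop1.png

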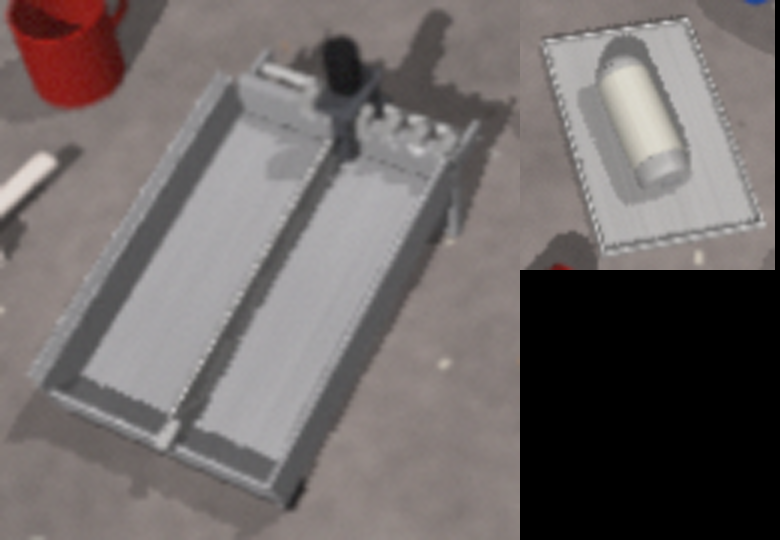

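```bash
python3 - <<'E'
from h import *
from scipy.optimize import least_squares
q=lambda u,v:(125+u/4,120+v/4)
fl=lambda x:45-np.tan(.16)*x
# rack pts -> pixel
P=[((-145,-24,176),q(342,42)),((134,2.5+2,fl(134)+55),q(172,420)),((134,-94.5,fl(134)),q(82,380))]
# guide inner face at y=-94.5+97=2.5
S=[((-145,-24,176),(258,241))]
def res(p,f=0):
    c,s=np.cos(p[2]),np.sin(p[2]);r=[]
    for L,n in((P,'scene0'),(S,'side0')):
        for X,uv in L: r+=list(proj(n,[p[0]+c*X[0]-s*X[1],p[1]+s*X[0]+c*X[1],X[2]])[0]-uv)
    return np.array(r)
s=least_squares(res,[600,-200,0.]);print(s.x,s.fun.round(1))
p=s.x;c,sn=np.cos(p[2]),np.sin(p[2])
w=lambda x,y,z:np.array([p[0]+c*x-sn*y,p[1]+sn*x+c*y,z])
for n in['scene0','side0']:
  for nm,X in dict(n1=(-145,-48,100),n3=(-145,0,100),n5=(-145,48,100),lipc=(134,100,fl(134)),fw=(-135,-94.5,fl(-135))).items(): 
    print(n,nm,proj(n,w(*X))[0].round(1), ((proj(n,w(*X))[0]-[125,120])*4).round() if n=='scene0' else '')
print('knob',w(-145,-24,158))
# can axis from crop: ends
e=lambda u,v:(285+(u-520)/3,185+v/3)
a=atz('scene0',e(618,70),50);b=atz('scene0',e(662,165),50);print(a,b,np.arctan2(*(b-a)[1::-1]))
E
```

```text
[ 6.24308303e+02 -1.81300556e+02 -1.31507264e-01] [-0.4 -0.3 -0.5 -2.1 -0.7  2.8 -1.3 -0.7]
scene0 n1 [206.2 144.5] [325.  98.]
scene0 n3 [219.1 150.1] [376. 120.]
scene0 n5 [232.3 155.9] [429. 143.]
scene0 lipc [198.6 246.9] [294. 508.]
scene0 fw [193.7 148.2] [275. 113.]
side0 n1 [260.6 266.8] 
side0 n3 [253.2 254. ] 
side0 n5 [246.2 241.9] 
side0 lipc [321.3 221.3] 
side0 fw [271.5 286.7] 
knob [ 477.41323858 -186.07968669  158.        ]
[541.01739722 178.86757724  50.        ] [625.84236903 245.51842055  50.        ] 0.6659885617229168
```

```bash
cat > rack.py <<'E'
from h import *
from scipy.optimize import least_squares
q=lambda u,v:(125+u/4,120+v/4)
fl=lambda x:45-np.tan(.16)*x
P=[((-145,4.5,176),q(342,42)),((134,4.5,fl(134)+55),q(172,420)),((134,-94.5,fl(134)),q(82,380)),((134,97,fl(134)),q(275,482))]
S=[((-145,4.5,176),(258,241))]
def res(p,f=0):
    c,s=np.cos(p[2]),np.sin(p[2]);r=[]
    for L,n in((P,'scene0'),(S,'side0')):
        for X,uv in L: r+=list(proj(n,[p[0]+c*X[0]-s*X[1],p[1]+s*X[0]+c*X[1],X[2]])[0]-uv)
    return np.array(r)
s=least_squares(res,[600,-200,0.]);print(s.x,s.fun.round(1))
p=s.x;c,sn=np.cos(p[2]),np.sin(p[2])
w=lambda x,y,z:np.array([p[0]+c*x-sn*y,p[1]+sn*x+c*y,z])
E
python3 - <<'E'
from rack import *
for n in['scene0']:
  for nm,X in dict(n3=(-145,28.5,100),n5=(-145,76.5,100),fw=(-135,-94.5,fl(-135))).items(): 
    print(n,nm, ((proj(n,w(*X))[0]-[125,120])*4).round() )
print('knob',w(-145,4.5,158))
print(monitor.state()['tcp_rot'])
E
```

```text
[ 6.20268116e+02 -1.98395877e+02 -5.91916490e-02] [ 0.1 -0.6 -2.2 -3.9 -3.7  2.9  3.4  2.1 -2.  -0.7]
scene0 n3 [379. 118.]
scene0 n5 [434. 138.]
scene0 fw [244. 105.]
knob [ 475.78826353 -185.32598008  158.        ]
[-3.14078001e+00 -8.01182191e-05  2.82479187e+00]
```

```bash
sed -i 's/^P=.*/P=[((-145,4.5,176),q(342,42)),((134,-94.5,fl(134)+28),q(52,390)),((134,97,fl(134)+28),q(275,487)),((-145,28.5,100),q(369,125)),((-145,76.5,100),q(437,148))]/' rack.py
python3 - <<'E'
from rack import *
for n in['scene0']:
  for nm,X in dict(n3=(-145,28.5,100),n4=(-145,52.5,100),n5=(-145,76.5,100),fw=(-135,-94.5,fl(-135))).items(): 
    print(n,nm, ((proj(n,w(*X))[0]-[125,120])*4).round() )
print('knob',w(-145,4.5,158))
k=w(-145,4.5,158)
st=monitor.state();from scipy.spatial.transform import Rotation as R
M=R.from_euler('xyz',st['tcp_rot']).as_matrix();print(M.round(3))
print('to above knob tool shift/150', M.T@(k-st['eef_pos'])/150)
E
```

```text
[ 6.28875129e+02 -1.97700965e+02 -5.48053794e-02] [-1.2  1.4  0.1 -1.8  1.2 -1.   1.4  0.1 -1.7 -0.7  0.9 -2. ]
scene0 n3 [375. 125.]
scene0 n4 [402. 135.]
scene0 n5 [430. 145.]
scene0 fw [239. 113.]
knob [ 484.33933821 -185.26491885  158.        ]
[[-0.95   0.312 -0.   ]
 [ 0.312  0.95  -0.001]
 [ 0.    -0.001 -1.   ]]
to above knob tool shift/150 [-3.45322719 -4.33297616  0.37795647]
```

Emit:
move_arm(moves=[0, 0, 0, -0.084, 0, 0, 0, -0.084, -0.22, -0.292, 0, 0, -0.22, -0.292, 0, 0, -0.22, -0.292, 0, 0, -0.22, -0.292, 0, 0, -0.22, -0.292, 0, 0, -0.22, -0.292, 0, 0, -0.22, -0.292, 0, 0, -0.22, -0.292, 0, 0], claw=70)

```text
t: 1.4
eef_pos: [440.6, 228.4, 214.7]
tcp_rot: [3.141, 0.0, 3.089]
ft_force: [0.9, 0.7, -0.0]
opening: 0.733
grip_force: 0.0
```

Emit:
move_arm(moves=[-0.063, -0.392, 0, 0, -0.063, -0.392, 0, 0, -0.063, -0.392, 0, 0, -0.063, -0.392, 0, 0, -0.063, -0.392, 0, 0, -0.063, -0.392, 0, 0, -0.063, -0.392, 0, 0, 0, 0, 0, 0])

```text
t: 2.4
eef_pos: [484.1, -187.8, 214.1]
tcp_rot: [-3.141, -0.0, 3.084]
ft_force: [-0.5, 0.3, -0.7]
opening: 0.736
grip_force: 0.0
```

```bash
python3 - <<'E'
from h import *
im=snap('wrist','w1'); s=monitor.state(); print(s['t'],s['eef_pos'],s['tcp_rot'])
for z in(158,176): print(proj('w1',[484.3,-185.3,z]))
E
```

```text
2.45 [ 483.7528106  -185.8436989   214.10498975] [ 3.14106562e+00 -7.51941805e-04  3.08565969e+00]
[[256.81695933 212.92468616]]
[[256.99483412 221.84604106]]
```

View pics/w1.png

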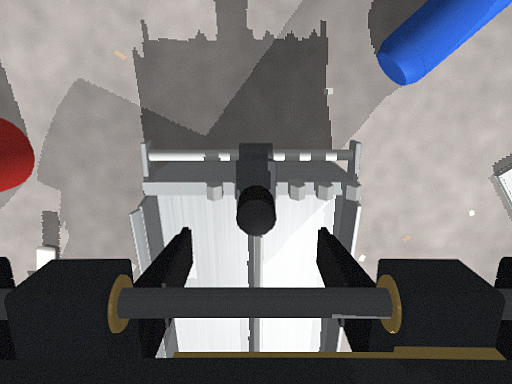

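```bash
python3 - <<'E'
from h import *
print(atz('w1',(256,217),176),atz('w1',(256,236),176),atz('w1',(237,214),176),atz('w1',(275,214),176))
# bar end tops, notch 3 & rack yaw: guide plate line
print(atz('w1',(150,188),118),atz('w1',(357,188),118))
E
```

```text
[ 480.79688393 -185.77727991  176.        ] [ 494.55620635 -186.53987293  176.        ] [ 477.94706367 -198.35231217  176.        ] [ 479.38343498 -172.96795751  176.        ]
[ 471.38584419 -273.52183451  118.        ] [ 481.14844305 -101.2549436   118.        ]
```

Emit:
move_arm(moves=[0.02, 0, 0.25, 0, 0, 0, 0.15, 0, 0, 0, 0.1, 0, 0, 0, 0, 0])

```text
t: 2.95
eef_pos: [480.9, -183.4, 139.1]
tcp_rot: [3.141, -0.001, 3.09]
ft_force: [-0.3, 0.1, 0.1]
opening: 0.737
grip_force: 0.0
```

Emit:
move_arm(moves=[0, 0, 0, 0, 0, 0, 0, 0, 0, 0, 0, 0, 0, 0, 0, 0, 0, 0, 0, 0], claw=10)

```text
t: 3.58
eef_pos: [481.2, -185.2, 139.8]
tcp_rot: [-3.14, 0.001, 3.089]
ft_force: [-3.2, -5.3, 0.1]
opening: 0.29
grip_force: 30.0
```

Emit:
move_arm(moves=[0, 0, -0.05, 0, 0, 0, -0.05, 0, 0, 0, -0.05, 0, 0, 0, 0, 0])

```text
t: 4.08
eef_pos: [481.1, -184.2, 162.5]
tcp_rot: [-3.142, 0.0, 3.089]
ft_force: [1.9, -0.8, -4.0]
opening: 0.29
grip_force: 30.0
```

Emit:
move_arm(moves=[0, 0.08, 0, 0, 0, 0.08, 0, 0, 0, 0.08, 0, 0, 0, 0.08, 0, 0, 0, 0, 0, 0, 0, 0, 0, 0])

```text
t: 4.82
eef_pos: [483.7, -136.3, 162.1]
tcp_rot: [3.142, 0.0, 3.089]
ft_force: [2.0, 0.2, -3.7]
opening: 0.289
grip_force: 30.0
```

Emit:
move_arm(moves=[0, 0, 0.05, 0, 0, 0, 0.05, 0, 0, 0, 0.04, 0, 0, 0, 0, 0])

```text
t: 5.32
eef_pos: [483.7, -137.3, 140.3]
tcp_rot: [-3.141, -0.0, 3.089]
ft_force: [2.6, -8.1, -6.9]
opening: 0.292
grip_force: 30.0
```

Emit:
move_arm(moves=[0, 0, 0, 0, 0, 0, 0, 0, 0, 0, 0, 0], claw=70)

```text
t: 5.7
eef_pos: [483.5, -136.3, 141.1]
tcp_rot: [3.141, -0.0, 3.089]
ft_force: [0.6, -0.3, -0.8]
opening: 0.546
grip_force: 0.0
```

Emit:
move_arm(moves=[0, 0, -0.2, 0, 0, 0, -0.3, 0, 0, 0, -0.2, 0, 0, 0, 0, 0])

```text
t: 6.2
eef_pos: [484.2, -136.5, 248.0]
tcp_rot: [-3.14, 0.004, 3.089]
ft_force: [0.2, 0.8, -0.7]
opening: 0.737
grip_force: 0.0
```

```bash
python3 - <<'E'
from h import *
im=snap('wrist','w2'); s=monitor.state(); print(s['t'],s['eef_pos'],s['tcp_rot'])
E
```

```text
6.25 [ 483.6387678  -136.2925651   246.52646885] [-3.14118069e+00  1.37846918e-03  3.08886278e+00]
```

View pics/w2.png

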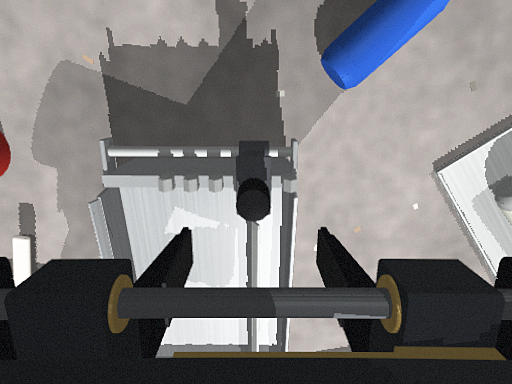

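Emit:
move_arm(moves=[-0.073, 0.335, 0, 0, -0.073, 0.335, 0, 0, -0.073, 0.335, 0, 0, -0.073, 0.335, 0, 0, -0.073, 0.335, 0, 0, -0.073, 0.335, 0, 0, -0.073, 0.335, 0, 0, 0, 0, 0, -0.114, 0, 0, 0, -0.114])

```text
t: 7.38
eef_pos: [578.2, 211.5, 244.0]
tcp_rot: [3.141, -0.003, -2.829]
ft_force: [-0.5, -0.0, -0.1]
opening: 0.735
grip_force: 0.0
```

Emit:
move_arm(moves=[0, 0, 0, -0.114, 0, 0, 0, -0.114, 0, 0, 0, 0], claw=80)

```text
t: 7.75
eef_pos: [578.3, 210.7, 244.6]
tcp_rot: [3.141, -0.002, -2.479]
ft_force: [0.2, 0.1, 0.9]
opening: 0.837
grip_force: 0.0
```

```bash
python3 - <<'E'
from h import *
im=snap('wrist','w3'); s=monitor.state(); print(s['t'],s['eef_pos'],s['tcp_rot'],s['joints'])
E
```

```text
7.8 [578.4332205  210.74096072 244.87622109] [ 3.14073169e+00 -1.69189833e-03 -2.48218748e+00] [ 2.42088262e-01  4.50695658e-01  1.54351261e+00  1.11054738e-04
  1.14928004e+00 -1.98815804e+00]
```

View pics/w3.png

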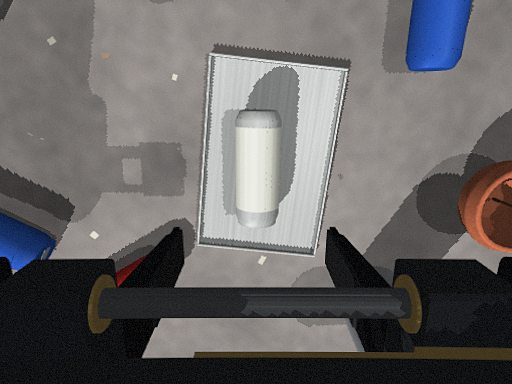

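```bash
python3 - <<'E'
from h import *
for uv,z in(((258,112),30),((258,226),25),((237,165),32),((282,165),32),((238,210),32),((278,210),32),((241,120),32),((279,120),32)): print(uv,atz('w3',uv,z).round(1))
for t in (0.62,0.66,.7):
  for C in ((580,210),):
    a=[C[0],C[1],29.5];d=np.array([np.cos(t),np.sin(t),0])*67
    print(t,proj('w3',[a-d,a+d]).round(1).tolist(), proj('scene0',[a-d,a+d]).round(1).tolist(),proj('side0',[a-d,a+d]).round(1).tolist())
E
```

```text
(258, 112) [524.3 174.9  30. ]
(258, 226) [634.4 261.5  25. ]
(237, 165) [586.9 192.7  32. ]
(282, 165) [554.4 234.5  32. ]
(238, 210) [630.8 227.4  32. ]
(278, 210) [600.7 266.   32. ]
(241, 120) [543.  165.1  32. ]
(279, 120) [516.5 199.   32. ]
0.62 [[254.7, 110.7], [250.0, 221.7]] [[315.6, 207.0], [331.4, 246.3]] [[214.0, 198.9], [231.4, 176.7]]
0.66 [[252.3, 110.6], [252.2, 221.7]] [[314.8, 207.2], [332.3, 246.0]] [[214.7, 199.1], [230.7, 176.6]]
0.7 [[249.9, 110.7], [254.3, 221.7]] [[313.9, 207.4], [333.1, 245.8]] [[215.4, 199.3], [230.0, 176.4]]
```

Emit:
move_arm(moves=[-0.036, 0.04, 0.38, 0, 0, 0, 0.38, 0, 0, 0, 0.38, 0, 0, 0, 0.25, 0, 0, 0, 0.14, 0, 0, 0, 0, 0, 0, 0, 0, 0])

```text
t: 8.68
eef_pos: [579.7, 219.0, 17.3]
tcp_rot: [-3.141, 0.001, -2.48]
ft_force: [0.3, 0.1, 0.2]
opening: 0.839
grip_force: 0.0
```

Emit:
move_arm(moves=[0, 0, 0, 0, 0, 0, 0, 0, 0, 0, 0, 0, 0, 0, 0, 0], claw=30)

```text
t: 9.18
eef_pos: [579.5, 218.9, 17.0]
tcp_rot: [-3.141, 0.001, -2.478]
ft_force: [-1.4, -0.5, 3.0]
opening: 0.553
grip_force: 30.0
```

Emit:
move_arm(moves=[0, 0, -0.2, 0, 0, 0, -0.4, 0, 0, 0, -0.4, 0, 0, 0, -0.2, 0, 0, 0, 0, 0.112, 0, 0, 0, 0.112, 0, 0, 0, 0.112, 0, 0, 0, 0.112, 0, 0, 0, 0.112, 0, 0, 0, 0.112])

```text
t: 10.42
eef_pos: [579.0, 218.8, 196.2]
tcp_rot: [-3.141, -0.001, 2.744]
ft_force: [-0.9, 0.4, -2.6]
opening: 0.553
grip_force: 30.0
```

Emit:
move_arm(moves=[0, 0, 0, 0.112, 0, 0, 0, 0.112, 0, 0, 0, 0.112, 0, 0, 0, 0.112, 0, 0, 0, 0.112, 0, 0, 0, 0.112, 0, 0, 0, 0.112, 0, 0, 0, 0])

```text
t: 11.42
eef_pos: [579.0, 218.8, 196.3]
tcp_rot: [-3.141, 0.0, 1.519]
ft_force: [-0.8, 0.7, -2.2]
opening: 0.554
grip_force: 30.0
```

Emit:
move_arm(moves=[-0.364, 0.048, 0, 0, -0.364, 0.048, 0, 0, -0.364, 0.048, 0, 0, -0.364, 0.048, 0, 0, -0.364, 0.048, 0, 0, -0.364, 0.048, 0, 0, -0.364, 0.048, 0, 0, -0.364, 0.048, 0, 0, 0, 0, 0, 0, 0, 0, 0, 0])

```text
t: 12.68
eef_pos: [613.4, -220.1, 196.2]
tcp_rot: [-3.141, -0.001, 1.52]
ft_force: [0.0, -0.1, -2.8]
opening: 0.554
grip_force: 30.0
```

```bash
python3 - <<'E'
from h import *
s=monitor.state();print(s['eef_pos'],s['tcp_rot'])
im=snap('scene','s4').copy();iw=snap('wrist','w4').copy();isd=snap('side','d4').copy()
O=np.array([625.5,-198.6]);c,n=np.cos(-.056),np.sin(-.056)
w=lambda x,y,z:[O[0]+c*x-n*y,O[1]+n*x+c*y,z]
fl=lambda x:45-np.tan(.16)*x
pts={'W':[(x,-94.5,fl(x)) for x in(50,120)],'T':[(x,-94.5,fl(x)+45) for x in(-100,50,120)],'G':[(x,50.5,fl(x)+45) for x in (-100,50,120)],'L':[(134,-94.5,fl(134)+28),(134,97,fl(134)+28)]}
big=[cv2.resize(k,None,fx=4,fy=4,interpolation=cv2.INTER_CUBIC) for k in(im,isd)]
for b,f in zip(big,('s4','d4')):
  for k,v in pts.items():
    for X in v:
      p=proj(f,w(*X))[0]; cv2.circle(b,tuple(int(round(t*4+1.5)) for t in p),3,(255,0,255),-1)
A=big[0][440:1020,480:880];B=big[1][820:1400,880:1280]
cv2.imwrite('pics/c4.png',np.hstack([A,np.zeros_like(A)[:0] if 0 else B[:,:400]])[:,:,::-1])
E
```

```text
[ 613.43060801 -220.14334077  196.19982984] [-3.14080016e+00 -6.85438697e-04  1.52011551e+00]
```

View pics/c4.png

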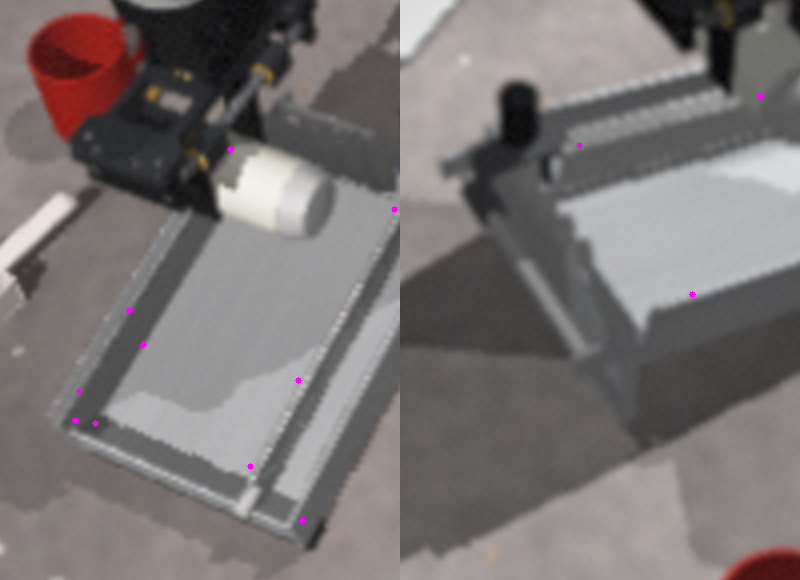

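View pics/w4.png

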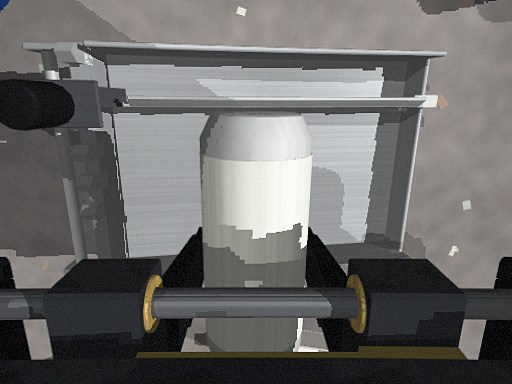

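```bash
python3 - <<'E'
from h import *
c,n=np.cos(-.056),np.sin(-.056)
def rk(P): d=P[:2]-[625.5,-198.6]; return (np.array([c*d[0]+n*d[1],-n*d[0]+c*d[1]])).round(1)
for uv in((308,206),(314,203)): print('end scene',rk(atz('s4',((480+uv[0])/4,(440+uv[1])/4),208.7)))
print('end wrist',[rk(atz('w4',(256,112),z)) for z in(208,222,230)], 'sides',rk(atz('w4',(201,170),208)),rk(atz('w4',(312,170),208)))
print('TCP',rk(monitor.state()['eef_pos']))
print('guide flare top', [rk(atz('w4',p,z)) for p,z in(((130,104),118),((410,104),80),((130,98),118),((410,98),80))])
for x in(-60,50,120): print(proj('w4',[625.5+c*x-n*50.5,-198.6+n*x+c*50.5,45-.161*x+55]))
E
```

```text
end scene [-7.8 46. ]
end scene [-11.7  48.3]
end wrist [array([-10.5,  52.6]), array([-10.5,  53.2]), array([-10.6,  53.5])] sides [-37.2  24.9] [17.1 25.3]
TCP [-10.5 -21.2]
guide flare top [array([-101.1,   53.8]), array([117.9,  54.3]), array([-100.7,   58. ]), array([117.2,  59. ])]
[[189.56891395 109.00059538]]
[[330.69068065 109.09395923]]
[[412.23081261 108.73592633]]
```

Emit:
move_arm(moves=[-0.027, 0, 0.2, 0, 0, 0, 0.2, 0, 0, 0, 0.2, 0, 0, 0, 0.1, 0, 0, 0, 0.05, 0, 0, 0, 0.05, 0, 0, 0, 0, 0])

```text
t: 13.7
eef_pos: [613.6, -224.4, 76.8]
tcp_rot: [3.141, -0.0, 1.518]
ft_force: [-0.6, 0.5, -3.3]
opening: 0.553
grip_force: 30.0
```

```bash
python3 - <<'E'
from h import *
im=snap('scene','s5');iw=snap('wrist','w5')
A=cv2.resize(im[110:250,120:230],None,fx=4,fy=4,interpolation=cv2.INTER_CUBIC)
B=cv2.resize(iw[40:280,80:432],(352,240));o=np.zeros((560,795,3),np.uint8);o[:,:440]=A;o[:240,442:794]=B
cv2.imwrite('pics/c5.png',o[:,:,::-1])
E
```

```text
(no output)
```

View pics/c5.png

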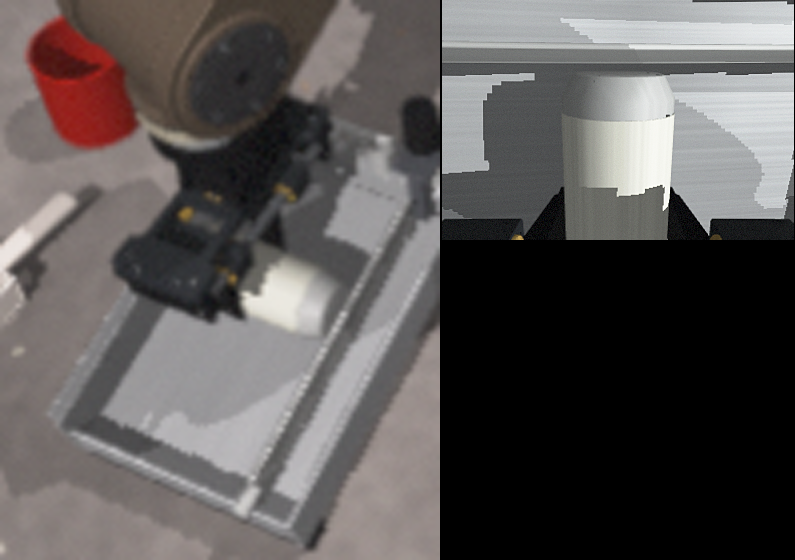

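Emit:
move_arm(moves=[0, 0, 0.03, 0, 0, 0, 0.03, 0, 0, 0, 0.03, 0, 0, 0, 0, 0])

```text
t: 14.3
eef_pos: [613.3, -224.3, 62.6]
tcp_rot: [-3.141, -0.0, 1.518]
ft_force: [-0.4, 0.4, -3.9]
opening: 0.551
grip_force: 30.0
```

Emit:
move_arm(moves=[0, 0, 0.008, 0, 0, 0, 0, 0])

```text
t: 14.55
eef_pos: [613.6, -224.4, 61.9]
tcp_rot: [3.141, -0.0, 1.518]
ft_force: [-0.6, -0.5, -3.1]
opening: 0.553
grip_force: 30.0
```

Emit:
move_arm(moves=[0, 0, 0.01, 0, 0, 0, 0, 0])

```text
t: 14.8
eef_pos: [614.1, -224.6, 61.2]
tcp_rot: [3.14, 0.001, 1.518]
ft_force: [0.7, -0.5, 3.3]
opening: 0.552
grip_force: 30.0
```

Emit:
move_arm(moves=[0, 0, 0, 0, 0, 0, 0, 0, 0, 0, 0, 0, 0, 0, 0, 0], claw=75)

```text
t: 15.3
eef_pos: [613.5, -224.4, 60.3]
tcp_rot: [-3.141, -0.0, 1.518]
ft_force: [0.1, 0.0, -0.3]
opening: 0.786
grip_force: 0.1
```

Emit:
move_arm(moves=[0, 0, -0.05, 0, 0, 0, -0.08, 0, 0, 0, -0.1, 0, 0, 0, -0.2, 0, 0, 0, -0.3, 0, 0, 0, -0.3, 0, 0, 0, 0, 0, 0, 0, 0, 0, 0, 0, 0, 0])

```text
t: 16.42
eef_pos: [613.1, -224.2, 213.9]
tcp_rot: [-3.14, -0.001, 1.518]
ft_force: [-0.0, -0.3, -1.2]
opening: 0.792
grip_force: 0.0
```

```bash
python3 - <<'E'
from h import *
im=snap('scene','s6');iw=snap('side','d6')
A=cv2.resize(im[110:250,120:230],None,fx=4,fy=4,interpolation=cv2.INTER_CUBIC)
B=cv2.resize(iw[200:320,220:390],(352,248));o=np.zeros((560,795,3),np.uint8);o[:,:440]=A;o[:248,442:794]=B
o[300:492,442:698]=cv2.resize(im,(256,192))
cv2.imwrite('pics/c6.png',o[:,:,::-1])
c,n=np.cos(-.056),np.sin(-.056)
w=lambda x,y,z:[625.5+c*x-n*y,-198.6+n*x+c*y,z]
print((proj('s6',[w(112,y,54+26) for y in(-89,-22,45)])-[120,110])*4)
E
```

```text
[[ 86.57096689 377.03382659]
 [164.45705891 410.73559848]
 [245.48715305 445.62596088]]
```

View pics/c6.png

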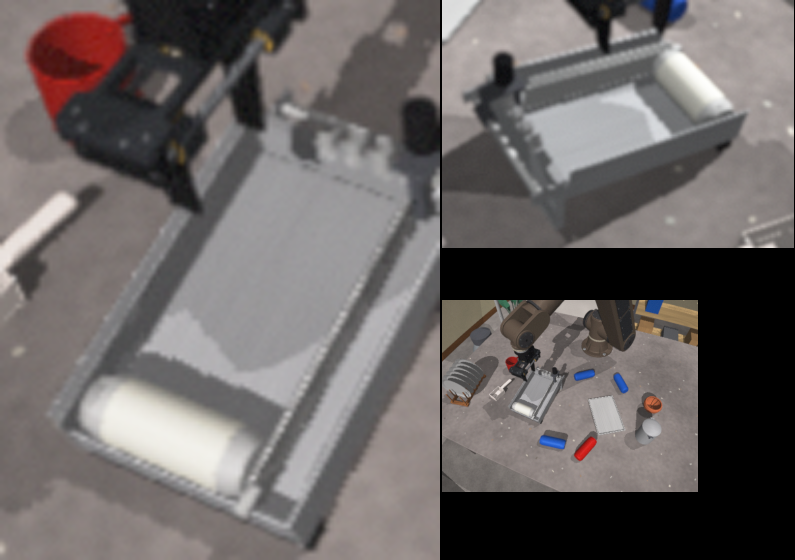

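The can lies crosswise in the lane against the front lip, the knob is in notch 4, and the gripper is clear of everything. I'm handing the job in now.

```bash
python3 -c "
from cell import order;print(order.job_done())"
```

```text
the job is handed in; nothing more can be done
None
```

The lane guide is in notch 4 (145 mm lane), the pale can lies crosswise at rest against the front lip, the cup, burner, jar and scoop were not touched, and I handed the job in at about 16.5 s.

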